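Make up the developing and cleaning kits at the mask wet bench

TASK

Make up the two kits for the next mask plates: put the tall beaker, the dipping basket and the brown bottle in the long three-compartment carrier (developing), and the small beaker and the white jar in the short two-compartment carrier (cleaning), one thing to a compartment. Set each thing down upright on the carrier's floor without dropping it or tipping it over, and leave the Petri dish, the vial and the mask case where they are.

Things in the scene. Friction and masses are not known exactly. Their poses are not given: they have to be found in the camera images.
- tall_beaker: Tall clear glass beaker, open at the top: a straight cylinder 54 mm in outer diameter, 100 mm high, wall 3 mm, about 0.11 kg. Stands upright. Origin: centre of its underside; z up. Larger of the two beakers. It belongs to the developing kit.
- small_beaker: Small clear glass beaker, open at the top: a straight cylinder 44 mm in outer diameter, 62 mm high, wall 3 mm, about 0.05 kg. Stands upright. Origin: centre of its underside; z up. It belongs to the cleaning kit.
- dipper: White dipping basket: a round perforated cup 52 mm in diameter and 28 mm high, open above, with a plain round upright stem 12 mm in diameter on its axis that rises to 110 mm above the underside (hold it by the stem); about 0.10 kg. Origin: centre of its underside; z up. It belongs to the developing kit.
- bottle: Brown glass reagent bottle with a black screw cap: body 50 mm in diameter and 50 mm high, a sloping shoulder up to 63 mm, neck 26 mm in diameter, cap 32 mm in diameter from 70 to 95 mm above the underside (the top); about 0.19 kg. Origin: centre of its underside; z up. It belongs to the developing kit.
- jar: Squat white plastic jar with a ribbed screw lid of the same white: body 53 mm in diameter up to 42 mm, lid 56 mm in diameter from 42 to 62 mm above the underside (the top); about 0.12 kg. Origin: centre of its underside; z up. It belongs to the cleaning kit.
- carrier3: Longer blue plastic carrier: fixed low tray 244 by 84 mm with three compartments in a row, 76 by 76 mm inside. Floor 5 mm thick; walls and partitions 4 mm thick, tops 25 mm above the bench; a lug sticking out 13 mm at each end, no higher. Origin: centre of its underside, on the bench. x runs along the row, z up: compartment centres at x = -80, 0 and +80 mm, y = 0.
- carrier2: Shorter blue plastic carrier: fixed low tray 164 by 84 mm with two compartments in a row, 76 by 76 mm inside. Floor 5 mm thick; walls and partitions 4 mm thick, tops 25 mm above the bench; a lug sticking out 13 mm at each end, no higher. Origin: centre of its underside, on the bench. x runs along the row, z up: compartment centres at x = -40 and +40 mm, y = 0.
- petri: Covered glass Petri dish, 62 mm in diameter and 19 mm high with its lid, standing among the stock; belongs to neither kit and stays where it is. Origin: centre of its underside.
- vial: Little clear glass sample vial with a white cap, 28 mm in diameter, 53 mm high, standing among the stock; belongs to neither kit and stays where it is. Origin: centre of its underside.
- mask: Photomask in its flat square case, 66 by 66 mm and 13 mm high, lying among the stock, a dark plate with four light windows on top; belongs to neither kit and stays where it is. Origin: centre of its underside. The other equipment is fixed: over 0.72 m ahead of the robot, over 0.45 m to a side, or low (20 mm) and under 0.36 m ahead.
Not all that is in view belongs to the job. What is shaped like the tall_beaker but blue is not meant.

How it is judged:
By the outcome, as a careful person would: the job done as asked, in the order asked, and still so for the second after the job is handed in, with the robot touching nothing.
It also fails if it takes over 120 s, if anything falls off the work surface, if the arm or the gripper's body presses on something with over 40 N, if the wrist force passes 120 N, or if a joint passes its speed limit or range.

ROBOT

A 7-joint arm with a two-finger parallel gripper is mounted at the origin on the work surface. World frame = base frame: x ahead of the robot, y to its left, z up, the work surface at z = 0. Lengths are in m, angles in rad, forces in N, time in s.
With the tool pointing down it reaches from about 0.425 to 0.95 m from the base axis. Payload 4.7 kg.
Tool frame: the origin (TCP) lies where the fingers leave the gripper's body, on its centre line; the fingertips stand 70 mm ahead of it and the grasp point (between the pads) lies 51 mm ahead of it; z points along the fingers, y is the line along which they close (so a half turn about z gives the same grasp; the last joint's range is limited). The gripper opens to 87 mm and grips with 3 to 60 N. Pads are 19 mm wide; open, the fingers measure 117 mm over their backs; the gripper's body (75 mm by 190 mm) begins 51 mm behind the grasp point.
Start: joints at [-1.345, 0.469, -0.049, 1.532, 0.024, 1.141, -0.082], TCP at [0.17, 0.653, 0.292] pointing down, gripper open.
Joint ranges: [-2.59, 2.59], [-0.33, 1.99], [-1.39, 1.29], [0.1, 2.45], [-1.04, 4.18], [0.21, 1.99], [-2.66, 2.66]. Speed limits (rad/s): [2.57, 2.57, 3.14, 3.14, 3.14, 3.14, 3.14].

INTERFACE

Orientations are given as a 3x3 rotation matrix whose columns are the frame's x, y, z axes.
In Python, from workcell import robot, imaging, ticket gives the robot as it stands.
- The arm moves only by the shell command python3 -m creep 'ROWS' [FORCE]. ROWS is JSON, a list of rows, each a list of 5 numbers: the shift along the tool's x, y, z in m, then the turn about the tool's z in degrees, then the closure, from 0 (fully open) to 1 (shut). In form: [[x, y, z, spin, jaw], ...]. A call has 1 to 12 rows; each row is the pose to reach, as a shift and turn from the pose commanded when the call began, along the tool's axes at that moment; what a row does not reach only later rows make up. A row lasts 1/8 s, in which the tool goes at most 62.5 mm and 10.7 degrees, less where a joint would pass 70% of its speed; a pose out of reach is approached as far as the arm can. A call with a gripper value outside its range is refused whole. The fingers move at their own pace and stop on an object; FORCE is the grip in N (left out, the last holds). Time passes only in rows, so rows that repeat a pose let the fingers close. It gives the time, the measured TCP pose, the force, the opening and the grip force at its end, in the units of the state.
- robot.observe(): the state, without advancing time (a new reading comes with each control period).
- imaging.camera(name): name is "scene" or "top" or "wrist"; returns a dict with "img" (420x560x3 uint8, blue, green, red), "fx", "fy", "cx", "cy" (pixels), "R" (3x3) and "t" (3): a world point X has camera coordinates R X + t; the wrist camera has in their place "tool_from_camera" (4x4, takes a point from camera to tool coordinates, whose origin is the TCP and whose axes are the flange's). Camera axes: x right, y down, z forward; pixel columns grow to the right and rows downward; lengths in m; the calibration is good to about 2 mm. A picture is of the moment at which its call begins: read the wrist's pose just before it. There is no depth.
- ticket.close_job(): hands the job in; it is judged then, once.
The state is a dict: "time": time; "joint_pos": joint angles; "dq": joint speeds; "tau": joint torques, N m; "ee_pos": TCP position; "ee_rot": TCP orientation; "force": force on the tool from outside, world axes, zero at the start; "ft_torque": the same for the moment, N m; "grip_width": finger opening in m; "gripper_force": force on a finger pad.
Only numpy, scipy, OpenCV 4.12 (cv2) and the standard library are available. Lean on these libraries where they do the work, as an engineer would, in place of code of your own. Each camera call takes 0.05 s, during which the arm holds its last target. There are 200 camera calls.

## Working session

There is one attempt and no reset: what is moved stays moved. The work goes in short steps, Python scripts to look and compute and a shell command to move; the robot and the scene stay as the last step left them, time stands still between calls to the robot, and variables do not carry over. Pictures are saved under pics/ and viewed, at most 14 in all, crops included, and the job is handed in when it is done.

```bash
ls; mkdir -p pics; python3 - <<'E'
from workcell import robot, imaging
import cv2, numpy as np
s=robot.observe();print(s['time'],s['ee_pos'],s['ee_rot'],s['grip_width'])
for n in('top','scene'):
    c=imaging.camera(n);cv2.imwrite(f'pics/{n}0.png',c['img']);print(n,c['fx'],c['cx'],c['cy'],np.round(c['R'],3).tolist(),c['t'])
E
```

```text
pics
0.0 [0.1700096  0.65275424 0.29118366] [[-9.67714438e-01  2.52048781e-01 -4.23088705e-04]
 [ 2.52049124e-01  9.67712518e-01 -1.92933655e-03]
 [-7.68586884e-05 -1.97368597e-03 -9.99998049e-01]] 0.08689197849017401
top 478.36018800079285 281.2236516431093 204.4214776055874 [[-0.027, -1.0, 0.01], [-0.982, 0.025, -0.188], [0.188, -0.015, -0.982]] [0.01048964 0.50474073 1.10295362]
scene 396.0999695811056 271.88539113152086 211.1431246692921 [[-0.852, 0.524, -0.012], [0.366, 0.578, -0.729], [-0.375, -0.626, -0.684]] [ 0.42289508 -0.16826472  0.98263725]
```

View pics/top0.png

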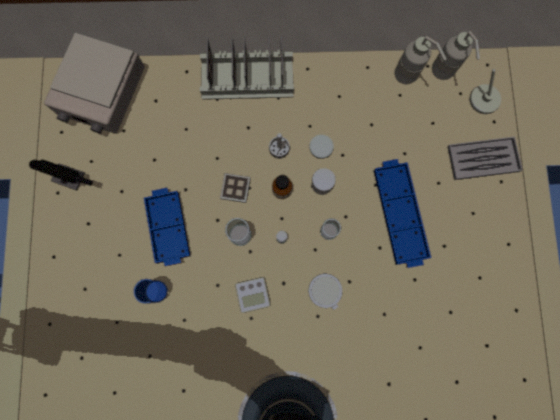

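View pics/scene0.png

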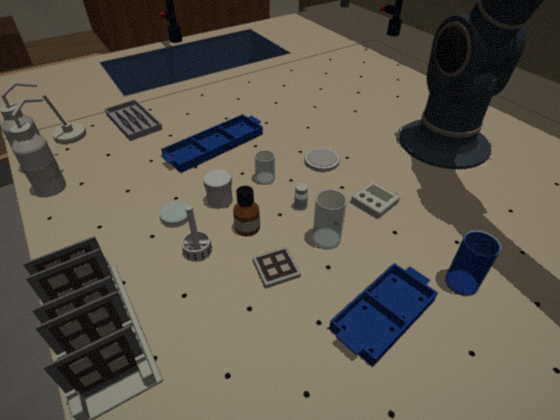

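Top view: carrier2 (167,227), carrier3 (402,214), tall beaker (239,232), with a blue lookalike at (150,291) that isn't meant. Dipper (280,147), bottle (283,186), jar (323,180), small beaker (330,229), vial (281,237), mask (236,187), petri (321,146). The disc at (325,290) and the meter at (253,295) are fixed equipment. I'll enlarge this to confirm.

```bash
python3 - <<'E'
import cv2
im=cv2.imread('pics/top0.png')
cv2.imwrite('pics/cropA.png',cv2.resize(im[125:275,210:360],None,fx=4,fy=4,interpolation=cv2.INTER_CUBIC))
a=cv2.resize(im[150:275,135:205],None,fx=4,fy=4,interpolation=cv2.INTER_CUBIC);b=cv2.resize(im[150:275,365:440],None,fx=4,fy=4,interpolation=cv2.INTER_CUBIC)
cv2.imwrite('pics/cropB.png',cv2.hconcat([a,b]))
E
```

```text
(no output)
```

View pics/cropA.png

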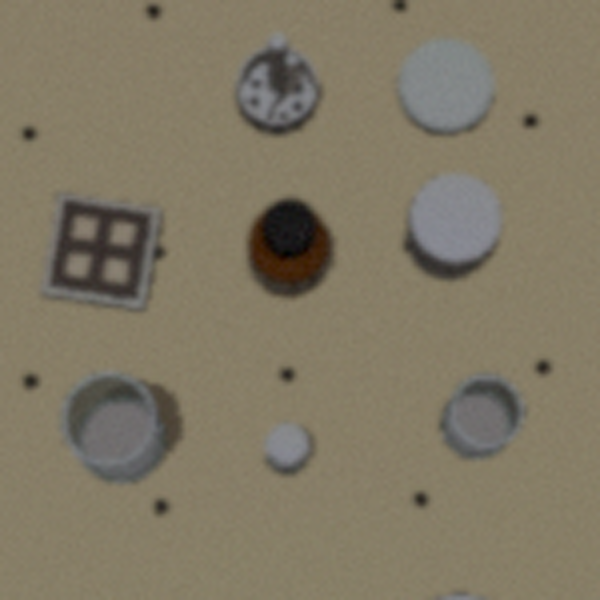

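View pics/cropB.png

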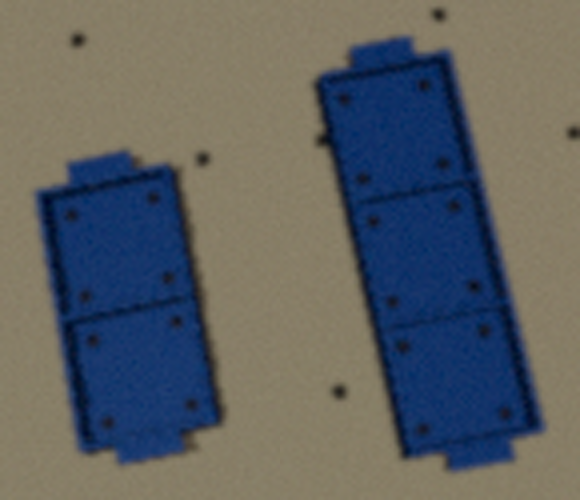

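Crop shows rim, cap and lid centres clearly: tall beaker (113,420), small (484,413), stem top (278,43), cap (290,227), jar lid (455,220). The carrier floors show four studs per compartment. Only one clear tall beaker, so the blue one is excluded. Next I'll compute positions and check them with an overlay.

```bash
cat > h.py <<'E'
import numpy as np,cv2
from workcell import robot,imaging
def K(c): return np.array([[c['fx'],0,c['cx']],[0,c['fy'],c['cy']],[0,0,1]])
def ray(c,u,v,z):
    d=c['R'].T@np.linalg.inv(K(c))@[u,v,1]; o=-c['R'].T@c['t']; return o+d*(z-o[2])/d[2]
def proj(c,P): return cv2.projectPoints(np.array(P,float).reshape(-1,3),cv2.Rodrigues(np.array(c['R']))[0],np.array(c['t'],float),K(c),None)[0].reshape(-1,2)
def circ(x,y,z,r): a=np.linspace(0,2*np.pi,60); return np.c_[x+r*np.cos(a),y+r*np.sin(a),0*a+z]
E
cat > meas.py <<'E'
from h import *
import json
c=imaging.camera('top');s=imaging.camera('scene')
A=dict(tall=(113,420,.1),small=(484,413,.062),dipper=(278,43,.11),dipcup=(278,90,.028),bottle=(290,227,.095),jar=(455,220,.062),petri=(447,85,.019),vial=(288,446,.053),mask=(103,252,.013))
P={k:ray(c,210+u/4-.4,125+v/4-.4,z) for k,(u,v,z) in A.items()}
B=dict(c2u=(135+120/4,150+247/4),c2l=(135+142/4,150+372/4),c3u=(365+114/4,150+131/4),c3m=(365+143.5/4,150+253.5/4),c3l=(365+174/4,150+380/4))
P.update({k:ray(c,u-.4,v-.4,.005) for k,(u,v) in B.items()})
for k,p in P.items(): print(k,np.round(p,4), 'r%.3f'%np.hypot(p[0],p[1]))
n=np.linalg.norm
print(n(P['c2u']-P['c2l']),n(P['c3u']-P['c3m']),n(P['c3m']-P['c3l']))
im=cv2.resize(s['img'],None,fx=2.5,fy=2.5,interpolation=cv2.INTER_CUBIC)
Z=dict(tall=[(0,.027),(.1,.027)],small=[(0,.022),(.062,.022)],dipper=[(0,.026),(.028,.026),(.11,.006)],bottle=[(0,.025),(.05,.025),(.095,.016)],jar=[(0,.0265),(.062,.028)],petri=[(.019,.031)],vial=[(0,.014),(.053,.014)],c2u=[(.005,.038)],c2l=[(.005,.038)],c3u=[(.005,.038)],c3m=[(.005,.038)],c3l=[(.005,.038)])
for k,L in Z.items():
    for z,r in L: cv2.polylines(im,[np.int32((proj(s,circ(P[k][0],P[k][1],z,r))+.5)*2.5*8)],1,(0,0,255),1,cv2.LINE_AA,3)
cv2.imwrite('pics/ov.png',im[280:880,340:1140])
E
python3 meas.py
```

```text
tall [0.4392 0.098  0.1   ] r0.450
small [ 0.443  -0.1174  0.062 ] r0.458
dipper [ 0.6575 -0.0014  0.11  ] r0.657
dipcup [ 0.655  -0.0018  0.028 ] r0.655
bottle [ 0.5504 -0.0056  0.095 ] r0.550
jar [ 0.5602 -0.1054  0.062 ] r0.570
petri [ 0.6585 -0.1089  0.019 ] r0.667
vial [ 0.4276 -0.0016  0.053 ] r0.428
mask [0.5571 0.1098 0.013 ] r0.568
c2u [0.5029 0.2866 0.005 ] r0.579
c2l [0.4246 0.2717 0.005 ] r0.504
c3u [ 0.5626 -0.2875  0.005 ] r0.632
c3m [ 0.4838 -0.3004  0.005 ] r0.569
c3l [ 0.4043 -0.3133  0.005 ] r0.512
0.07966523654248046 0.07987485153913858 0.08048344304098343
```

View pics/ov.png

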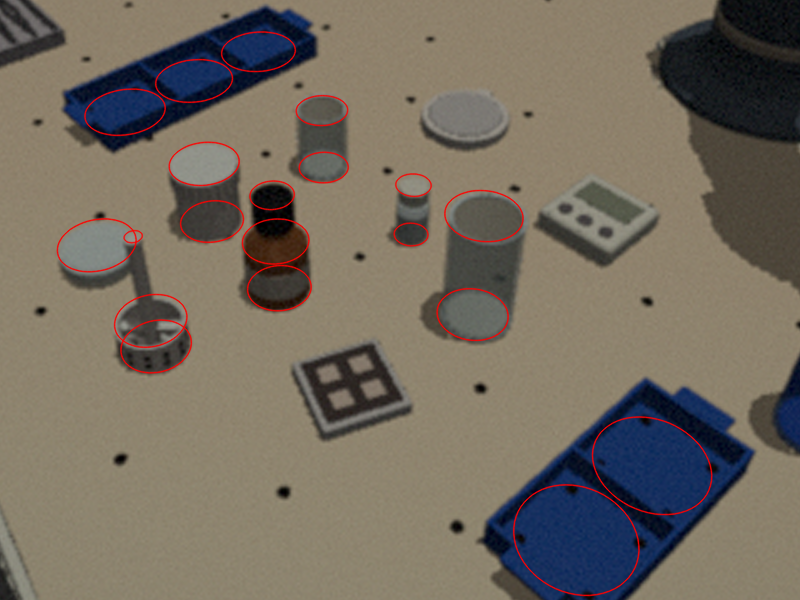

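The overlay from the second camera agrees within 2–3 mm and the compartment spacing is 80 mm, as specified. Now a move planner, which only computes.

```bash
cat > plan.py <<'E'
import sys,numpy as np
from workcell import robot
s=robot.observe();p=np.array(s['ee_pos']);R=np.array(s['ee_rot'])
print('t%.2f'%s['time'],'pos',np.round(p,4),'F',np.round(s['force'],1),'w%.4f'%s['grip_width'])
a=np.degrees(np.arctan2(R[1,1],R[0,1]))
for w in sys.argv[1:]:
    v=[float(x) for x in w.split(',')]
    sp=-(v[3]-a); sp=(sp+180)%360-180
    print(w,'->',np.round(R.T@(np.array(v[:3])-p),4),'spin %.1f'%sp)
E
python3 plan.py 0.441,0.098,0.25,-80 0.441,0.098,0.126,-80
```

```text
t0.20 pos [0.17   0.653  0.2916] F [ 0.1 -0.1  0.5] w0.0869
0.441,0.098,0.25,-80 -> [-0.4021 -0.4687  0.0422] spin 155.4
0.441,0.098,0.126,-80 -> [-0.4021 -0.4686  0.1662] spin 155.4
```

```bash
python3 -m creep '[[-0.402,-0.469,0.042,155,0],[-0.402,-0.469,0.042,155,0],[-0.402,-0.469,0.042,155,0],[-0.402,-0.469,0.042,155,0],[-0.402,-0.469,0.042,155,0],[-0.402,-0.469,0.042,155,0],[-0.402,-0.469,0.042,155,0],[-0.402,-0.469,0.042,155,0],[-0.402,-0.469,0.042,155,0],[-0.402,-0.469,0.042,155,0],[-0.402,-0.469,0.042,155,0],[-0.402,-0.469,0.042,155,0]]' 20; python3 plan.py 0.441,0.098,0.25,-80
```

```text
time: 1.7
ee_pos: [0.4411, 0.0971, 0.2502]
ee_rot: [[0.809, 0.588, -0.0], [0.588, -0.809, 0.0], [-0.0, -0.0, -1.0]]
force: [0.2, -0.8, 0.2]
grip_width: 0.0871
gripper_force: 0.0
t1.70 pos [0.4411 0.0971 0.2502] F [ 0.2 -0.8  0.2] w0.0871
0.441,0.098,0.25,-80 -> [ 0.0005 -0.0008  0.0002] spin 26.0
```

```bash
python3 -m creep '[[0,0,0,26,0],[0,0,0,26,0],[0,0,0,26,0],[0,0,0.03,26,0],[0,0,0.06,26,0],[0,0,0.09,26,0],[0,0,0.115,26,0],[0,0,0.124,26,0],[0,0,0.124,26,0]]' 20; python3 plan.py 0.441,0.098,0.126,-80
```

```text
time: 2.82
ee_pos: [0.4409, 0.098, 0.1262]
ee_rot: [[0.983, 0.182, -0.001], [0.182, -0.983, -0.0], [-0.001, 0.0, -1.0]]
force: [0.4, 0.2, 0.9]
grip_width: 0.0873
gripper_force: 0.0
t2.83 pos [0.4409 0.098  0.1262] F [0.4 0.2 0.9] w0.0873
0.441,0.098,0.126,-80 -> [ 0.0001 -0.      0.0002] spin 0.5
```

```bash
python3 - <<'E'
from h import *
s=robot.observe();a=imaging.camera('scene')['img'][60:300,180:440];b=imaging.camera('wrist')['img']
cv2.imwrite('pics/g1.png',cv2.hconcat([cv2.resize(a,(390,360)),cv2.resize(b,(400,360))]))
E
```

```text
(no output)
```

View pics/g1.png

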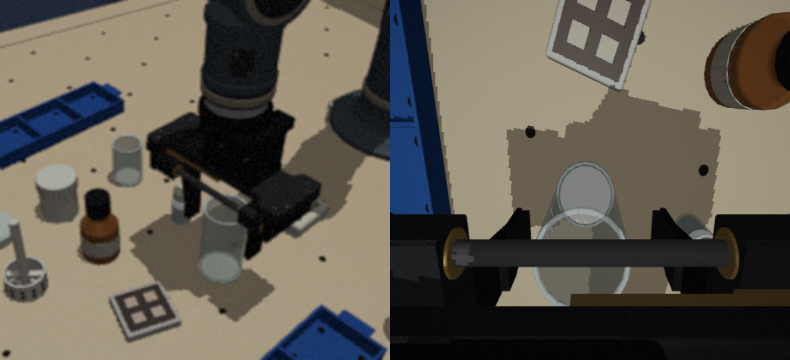

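The tall beaker's rim, at about (582,258) in the wrist half, sits centred between the open pads. Closing on it.

```bash
python3 -m creep '[[0,0,0,0,1],[0,0,0,0,1],[0,0,0,0,1],[0,0,0,0,1],[0,0,0,0,1],[0,0,-0.015,0,1],[0,0,-0.04,0,1],[0,0,-0.07,0,1],[0,0,-0.1,0,1],[0,0,-0.12,0,1],[0,0,-0.12,0,1]]' 20; python3 plan.py 0.563,-0.2875,0.246,-80 0.563,-0.2875,0.132,-80
```

```text
time: 4.3
ee_pos: [0.4416, 0.098, 0.2479]
ee_rot: [[0.983, 0.182, 0.003], [0.182, -0.983, 0.002], [0.004, -0.002, -1.0]]
force: [0.2, 0.5, -2.0]
grip_width: 0.0543
gripper_force: 19.9
t4.30 pos [0.4416 0.098  0.2479] F [ 0.2  0.5 -2. ] w0.0543
0.563,-0.2875,0.246,-80 -> [0.0492 0.4011 0.0014] spin 0.5
0.563,-0.2875,0.132,-80 -> [0.0488 0.4013 0.1154] spin 0.5
```

```bash
python3 -m creep '[[0.002,0.02,0,0,1],[0.007,0.06,0,0,1],[0.012,0.1,0,0,1],[0.018,0.15,0,0,1],[0.024,0.2,0,0,1],[0.030,0.25,0,0,1],[0.036,0.3,0,0,1],[0.041,0.34,0,0,1],[0.045,0.37,0,0,1],[0.048,0.39,0,0,1],[0.049,0.401,0,0,1],[0.049,0.401,0,0,1]]'; python3 plan.py 0.563,-0.2875,0.132,-80
```

```text
time: 5.8
ee_pos: [0.5615, -0.2877, 0.2454]
ee_rot: [[0.983, 0.181, -0.002], [0.181, -0.983, 0.0], [-0.002, -0.001, -1.0]]
force: [-0.3, 0.1, -0.4]
grip_width: 0.0545
gripper_force: 19.9
t5.80 pos [ 0.5615 -0.2877  0.2454] F [-0.3  0.1 -0.4] w0.0545
0.563,-0.2875,0.132,-80 -> [0.0017 0.0002 0.1134] spin 0.4
```

```bash
cat > look.py <<'E'
import sys
from h import *
n=sys.argv[1];u0,u1,v0,v1=map(int,sys.argv[2:6])
a=imaging.camera('scene')['img'];c=imaging.camera('top')['img'][v0:v1,u0:u1]
u0,u1,v0,v1=map(int,sys.argv[6:10]);a=a[v0:v1,u0:u1]
f=lambda i:cv2.resize(i,(390,int(390*i.shape[0]/i.shape[1])),interpolation=cv2.INTER_CUBIC)
a,c=f(a),f(c);h=max(len(a),len(c));P=lambda i:cv2.copyMakeBorder(i,0,h-len(i),0,10,0)
cv2.imwrite(f'pics/{n}.png',cv2.hconcat([P(a),P(c)])[:600])
E
python3 look.py c1 340 460 140 290 130 300 60 220
```

```text
(no output)
```

View pics/c1.png

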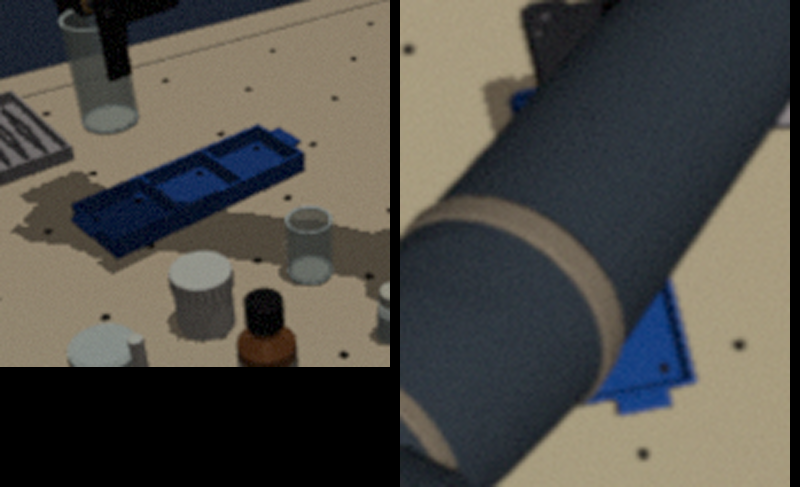

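The beaker at (105,75) hangs upright in the grip; the arm hides the top view. Lowering into the end compartment.

```bash
python3 -m creep '[[0.002,0,0.02,0,1],[0.002,0,0.05,0,1],[0.002,0,0.08,0,1],[0.002,0,0.1,0,1],[0.002,0,0.109,0,1],[0.002,0,0.112,0,1],[0.002,0,0.1135,0,1],[0.002,0,0.1135,0,1]]'; python3 plan.py 0.563,-0.2875,0.1312,-80
```

```text
time: 6.9
ee_pos: [0.5644, -0.2872, 0.1334]
ee_rot: [[0.983, 0.182, 0.001], [0.182, -0.983, -0.0], [0.001, 0.001, -1.0]]
force: [0.3, 0.6, -0.4]
grip_width: 0.0542
gripper_force: 19.9
t6.90 pos [ 0.5644 -0.2872  0.1334] F [ 0.3  0.6 -0.4] w0.0542
0.563,-0.2875,0.1312,-80 -> [-0.0015  0.0001  0.0022] spin 0.5
```

```bash
python3 -m creep '[[0,0,0.001,0,1],[0,0,0.002,0,1],[0,0,0.002,0,1],[0,0,0.002,0,1]]'; python3 plan.py
```

```text
time: 7.4
ee_pos: [0.5644, -0.287, 0.1313]
ee_rot: [[0.983, 0.182, 0.001], [0.182, -0.983, 0.0], [0.001, 0.0, -1.0]]
force: [-1.1, 2.1, 4.6]
grip_width: 0.0547
gripper_force: 19.9
t7.40 pos [ 0.5644 -0.287   0.1313] F [-1.1  2.1  4.6] w0.0547
```

Floor contact felt (about 5 N). Releasing and rising.

```bash
python3 -m creep '[[0,0,0,0,0.2],[0,0,0,0,0.2],[0,0,0,0,0.2],[0,0,-0.02,0,0.2],[0,0,-0.06,0,0.2],[0,0,-0.1,0,0.2],[0,0,-0.13,0,0.2],[0,0,-0.13,0,0.2]]'; python3 plan.py 0.657,-0.002,0.25,-80 0.657,-0.002,0.143,-80
```

```text
time: 8.4
ee_pos: [0.565, -0.2883, 0.2647]
ee_rot: [[0.983, 0.182, 0.006], [0.182, -0.983, -0.002], [0.006, 0.004, -1.0]]
force: [-0.3, 0.3, -0.3]
grip_width: 0.07
gripper_force: 0.0
t8.40 pos [ 0.565  -0.2883  0.2647] F [-0.3  0.3 -0.3] w0.0700
0.657,-0.002,0.25,-80 -> [ 0.1423 -0.2648  0.0146] spin 0.5
0.657,-0.002,0.143,-80 -> [ 0.1417 -0.2652  0.1216] spin 0.5
```

```bash
python3 -m creep '[[0.142,-0.265,0.014,0.5,0.2],[0.142,-0.265,0.014,0.5,0.2],[0.142,-0.265,0.014,0.5,0.2],[0.142,-0.265,0.014,0.5,0.2],[0.142,-0.265,0.014,0.5,0.2],[0.142,-0.265,0.014,0.5,0.2],[0.142,-0.265,0.014,0.5,0.2],[0.142,-0.265,0.014,0.5,0.2]]'; python3 - <<'E'
from h import *
s=robot.observe();w=imaging.camera('wrist');t=imaging.camera('top')['img'];im=w['img'].copy()
T=np.linalg.inv(w['tool_from_camera'])
p=np.array(s['ee_pos']);R=np.array(s['ee_rot'])
for P in(circ(.657,-.002,.11,.006),circ(.657,-.002,.028,.026)):
    q=((P-p)@R)@T[:3,:3].T+T[:3,3]; uv=np.c_[w['fx']*q[:,0]/q[:,2]+w['cx'],w['fy']*q[:,1]/q[:,2]+w['cy']]
    cv2.polylines(im,[np.int32(uv)],1,(0,0,255),1)
cv2.imwrite('pics/w2.png',cv2.hconcat([cv2.resize(im,(480,360)),cv2.resize(t[130:290,340:460],(270,360))]))
E
python3 plan.py 0.657,-0.002,0.142,-80
```

```text
time: 9.4
ee_pos: [0.6549, -0.0028, 0.2469]
ee_rot: [[0.985, 0.17, -0.0], [0.17, -0.985, -0.001], [-0.0, 0.001, -1.0]]
force: [0.1, -0.7, 1.1]
grip_width: 0.0699
gripper_force: 0.0
t9.50 pos [ 0.6551 -0.0024  0.247 ] F [-0.3  0.8  0.1] w0.0695
0.657,-0.002,0.142,-80 -> [ 2.00e-03 -1.00e-04  1.05e-01] spin -0.2
```

View pics/w2.png

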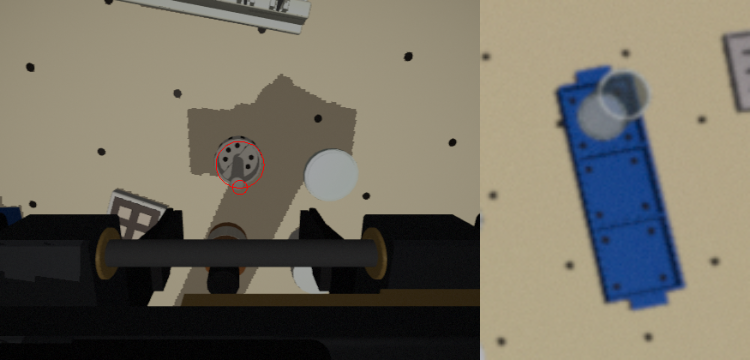

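The tall beaker stands in carrier3's far compartment, with its base at (603,115). The projected dipper rings fall on the real one at (239,162). Descending onto the stem.

```bash
python3 -m creep '[[0.002,0,0.03,0,0.3],[0.002,0,0.07,0,0.3],[0.002,0,0.095,0,0.3],[0.002,0,0.105,0,0.3],[0.002,0,0.105,0,0.3],[0.002,0,0.105,0,1],[0.002,0,0.105,0,1],[0.002,0,0.105,0,1],[0.002,0,0.105,0,1],[0.002,0,0.105,0,1],[0.002,0,0.105,0,1],[0.002,0,0.105,0,1]]' 25; python3 plan.py
```

```text
time: 11.0
ee_pos: [0.6573, -0.0002, 0.1415]
ee_rot: [[0.985, 0.173, -0.0], [0.173, -0.985, 0.0], [-0.0, -0.0, -1.0]]
force: [0.6, -0.6, -0.5]
grip_width: 0.0113
gripper_force: 25.0
t11.00 pos [ 6.573e-01 -2.000e-04  1.415e-01] F [ 0.6 -0.6 -0.5] w0.0113
```

Stem gripped (12 mm). Lifting.

```bash
python3 -m creep '[[0,0,-0.015,0,1],[0,0,-0.04,0,1],[0,0,-0.07,0,1],[0,0,-0.1,0,1],[0,0,-0.115,0,1],[0,0,-0.12,0,1],[0,0,-0.12,0,1]]'; python3 plan.py 0.484,-0.300,0.262,-80 0.484,-0.300,0.148,-80
```

```text
time: 11.88
ee_pos: [0.6571, -0.0, 0.2612]
ee_rot: [[0.985, 0.174, -0.001], [0.174, -0.985, 0.0], [-0.001, -0.0, -1.0]]
force: [-0.9, 0.1, -0.6]
grip_width: 0.0114
gripper_force: 25.0
t11.88 pos [ 0.6571 -0.      0.2612] F [-0.9  0.1 -0.6] w0.0114
0.484,-0.300,0.262,-80 -> [-0.2225  0.2654 -0.0007] spin -0.0
0.484,-0.300,0.148,-80 -> [-0.2224  0.2654  0.1133] spin -0.0
```

```bash
python3 -m creep '[[-0.013,0.016,0,0,1],[-0.037,0.044,0,0,1],[-0.065,0.077,0,0,1],[-0.095,0.113,0,0,1],[-0.125,0.149,0,0,1],[-0.155,0.185,0,0,1],[-0.182,0.217,0,0,1],[-0.204,0.243,0,0,1],[-0.217,0.259,0,0,1],[-0.222,0.265,0,0,1],[-0.222,0.265,0,0,1]]'; python3 plan.py 0.484,-0.300,0.147,-80;python3 look.py c2 340 460 140 290 130 300 60 220
```

```text
time: 13.25
ee_pos: [0.484, -0.3, 0.2613]
ee_rot: [[0.985, 0.172, -0.001], [0.172, -0.985, 0.001], [-0.001, -0.001, -1.0]]
force: [0.2, 0.7, -0.8]
grip_width: 0.0112
gripper_force: 25.0
t13.25 pos [ 0.484  -0.3     0.2613] F [ 0.2  0.7 -0.8] w0.0112
0.484,-0.300,0.147,-80 -> [1.000e-04 1.000e-04 1.143e-01] spin -0.1
```

View pics/c2.png

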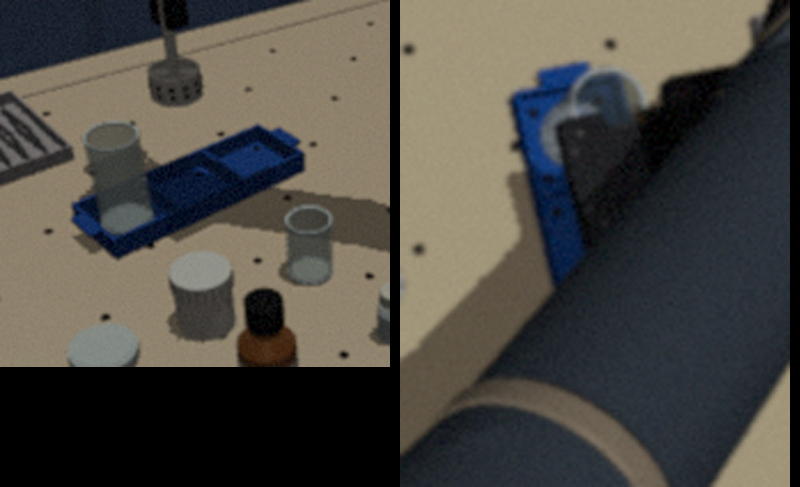

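The dipper at (175,80) hangs upright, and the beaker at (120,180) stands in its compartment. Lowering.

```bash
python3 -m creep '[[0,0,0.02,0,1],[0,0,0.05,0,1],[0,0,0.08,0,1],[0,0,0.1,0,1],[0,0,0.109,0,1],[0,0,0.112,0,1],[0,0,0.113,0,1],[0,0,0.114,0,1],[0,0,0.115,0,1],[0,0,0.115,0,1]]'; python3 plan.py
```

```text
time: 14.6
ee_pos: [0.4847, -0.2997, 0.1469]
ee_rot: [[0.985, 0.173, 0.0], [0.173, -0.985, 0.0], [0.0, -0.0, -1.0]]
force: [-0.1, 1.1, -0.6]
grip_width: 0.0112
gripper_force: 25.0
t14.60 pos [ 0.4847 -0.2997  0.1469] F [-0.1  1.1 -0.6] w0.0112
```

```bash
python3 -m creep '[[0,0,0.001,0,1],[0,0,0.001,0,1],[0,0,0.001,0,1]]'; python3 plan.py
```

```text
time: 14.98
ee_pos: [0.4849, -0.2998, 0.1464]
ee_rot: [[0.985, 0.173, 0.001], [0.173, -0.985, 0.0], [0.001, -0.0, -1.0]]
force: [-1.9, 2.0, 5.3]
grip_width: 0.0113
gripper_force: 25.0
t14.97 pos [ 0.4849 -0.2998  0.1464] F [-1.9  2.   5.3] w0.0113
```

```bash
python3 -m creep '[[0,0,0,0,0.5],[0,0,0,0,0.5],[0,0,0,0,0.5],[0,0,-0.02,0,0.3],[0,0,-0.06,0,0.3],[0,0,-0.1,0,0.3],[0,0,-0.12,0,0.3],[0,0,-0.12,0,0.3]]'; python3 plan.py 0.551,-0.005,0.23,-80 0.551,-0.005,0.134,-80
```

```text
time: 15.98
ee_pos: [0.4854, -0.3005, 0.2683]
ee_rot: [[0.985, 0.173, 0.005], [0.173, -0.985, -0.002], [0.004, 0.002, -1.0]]
force: [0.9, -0.9, 0.3]
grip_width: 0.0606
gripper_force: 0.0
t15.97 pos [ 0.4854 -0.3005  0.2683] F [ 0.9 -0.9  0.3] w0.0606
0.551,-0.005,0.23,-80 -> [ 0.1157 -0.2797  0.0381] spin -0.0
0.551,-0.005,0.134,-80 -> [ 0.1152 -0.28    0.1341] spin -0.0
```

```bash
python3 -m creep '[[0.116,-0.28,0.038,0,0.3],[0.116,-0.28,0.038,0,0.3],[0.116,-0.28,0.038,0,0.3],[0.116,-0.28,0.038,0,0.3],[0.116,-0.28,0.038,0,0.3],[0.116,-0.28,0.038,0,0.3],[0.116,-0.28,0.038,0,0.3],[0.116,-0.28,0.07,0,0.3],[0.116,-0.28,0.11,0,0.3],[0.116,-0.28,0.13,0,0.3],[0.116,-0.28,0.134,0,0.3],[0.116,-0.28,0.134,0,0.3]]' 40; python3 plan.py 0.551,-0.005,0.134,-80; python3 look.py c3 340 460 140 290 160 330 60 260
```

```text
time: 17.48
ee_pos: [0.551, -0.0045, 0.1325]
ee_rot: [[0.985, 0.172, 0.001], [0.172, -0.985, -0.0], [0.001, 0.0, -1.0]]
force: [0.5, 0.5, 0.7]
grip_width: 0.0607
gripper_force: 0.0
t17.48 pos [ 0.551  -0.0045  0.1325] F [0.5 0.5 0.7] w0.0607
0.551,-0.005,0.134,-80 -> [-0.0001  0.0005 -0.0015] spin -0.1
```

View pics/c3.png

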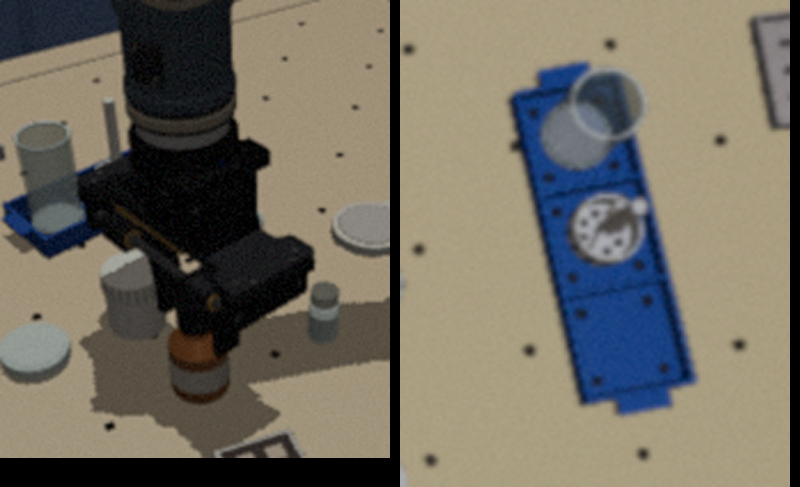

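The dipper (606,230) stands in the middle compartment and the beaker (578,137) in the far one. The fingers straddle the bottle's cap. Closing and lifting.

```bash
python3 -m creep '[[0,0,0,0,1],[0,0,0,0,1],[0,0,0,0,1],[0,0,0,0,1],[0,0,0,0,1],[0,0,-0.015,0,1],[0,0,-0.04,0,1],[0,0,-0.07,0,1],[0,0,-0.1,0,1],[0,0,-0.115,0,1],[0,0,-0.12,0,1],[0,0,-0.12,0,1]]' 40; python3 plan.py 0.405,-0.313,0.25,-80
```

```text
time: 19.08
ee_pos: [0.5501, -0.0037, 0.2513]
ee_rot: [[0.985, 0.174, -0.001], [0.174, -0.985, 0.0], [-0.001, -0.0, -1.0]]
force: [0.0, -0.4, -2.3]
grip_width: 0.0309
gripper_force: 40.0
t19.07 pos [ 0.5501 -0.0037  0.2513] F [ 0.  -0.4 -2.3] w0.0309
0.405,-0.313,0.25,-80 -> [-0.1966  0.2794  0.0014] spin -0.0
```

```bash
python3 -m creep '[[-0.012,0.017,0,0,1],[-0.033,0.047,0,0,1],[-0.059,0.084,0,0,1],[-0.086,0.122,0,0,1],[-0.113,0.161,0,0,1],[-0.138,0.196,0,0,1],[-0.161,0.229,0,0,1],[-0.18,0.256,0,0,1],[-0.192,0.273,0,0,1],[-0.197,0.279,0,0,1],[-0.197,0.279,0,0,1]]'; python3 plan.py 0.405,-0.313,0.138,-80;python3 look.py c4 340 460 140 290 130 300 60 220
```

```text
time: 20.45
ee_pos: [0.4039, -0.313, 0.2513]
ee_rot: [[0.985, 0.172, -0.001], [0.172, -0.985, 0.001], [-0.001, -0.001, -1.0]]
force: [0.8, 0.3, -1.2]
grip_width: 0.0306
gripper_force: 40.0
t20.45 pos [ 0.4039 -0.313   0.2513] F [ 0.8  0.3 -1.2] w0.0306
0.405,-0.313,0.138,-80 -> [0.0012 0.0003 0.1133] spin -0.1
```

View pics/c4.png

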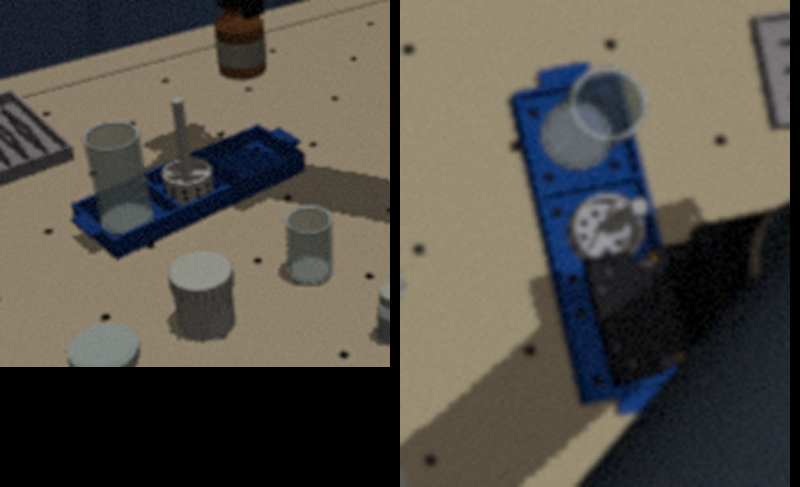

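The bottle at (241,50) is upright over the free compartment. Lowering.

```bash
python3 -m creep '[[0.001,0,0.02,0,1],[0.001,0,0.05,0,1],[0.001,0,0.08,0,1],[0.001,0,0.1,0,1],[0.001,0,0.108,0,1],[0.001,0,0.111,0,1],[0.001,0,0.1125,0,1],[0.001,0,0.1135,0,1],[0.001,0,0.1135,0,1],[0.001,0,0.1135,0,1]]'; python3 plan.py
```

```text
time: 21.8
ee_pos: [0.4059, -0.3126, 0.1384]
ee_rot: [[0.985, 0.173, 0.0], [0.173, -0.985, -0.0], [0.0, 0.0, -1.0]]
force: [-0.6, 0.4, -2.6]
grip_width: 0.0308
gripper_force: 40.0
t21.80 pos [ 0.4059 -0.3126  0.1384] F [-0.6  0.4 -2.6] w0.0308
```

```bash
python3 -m creep '[[0,0,0.0005,0,1],[0,0,0.001,0,1],[0,0,0.001,0,1],[0,0,0.001,0,1]]'; python3 plan.py
```

```text
time: 22.3
ee_pos: [0.4057, -0.3126, 0.1372]
ee_rot: [[0.985, 0.173, -0.0], [0.173, -0.985, 0.0], [-0.0, -0.0, -1.0]]
force: [0.4, -0.2, -2.2]
grip_width: 0.0307
gripper_force: 40.0
t22.30 pos [ 0.4057 -0.3126  0.1372] F [ 0.4 -0.2 -2.2] w0.0307
```

```bash
python3 -m creep '[[0,0,0.0005,0,1],[0,0,0.001,0,1],[0,0,0.001,0,1],[0,0,0.001,0,1]]'; python3 plan.py
```

```text
time: 22.8
ee_pos: [0.4059, -0.3126, 0.1367]
ee_rot: [[0.985, 0.173, 0.001], [0.173, -0.985, 0.001], [0.001, -0.0, -1.0]]
force: [-1.0, 2.1, 5.0]
grip_width: 0.0307
gripper_force: 40.0
t22.80 pos [ 0.4059 -0.3126  0.1367] F [-1.   2.1  5. ] w0.0307
```

Contact. Releasing and rising, then on to the small beaker.

```bash
python3 -m creep '[[0,0,0,0,0.4],[0,0,0,0,0.4],[0,0,0,0,0.4],[0,0,0,0,0.4],[0,0,-0.02,0,0.3],[0,0,-0.06,0,0.2],[0,0,-0.1,0,0],[0,0,-0.12,0,0],[0,0,-0.12,0,0]]' 15; python3 plan.py 0.444,-0.117,0.2,-80 0.444,-0.117,0.098,-80
```

```text
time: 23.92
ee_pos: [0.4064, -0.313, 0.2574]
ee_rot: [[0.985, 0.174, 0.003], [0.174, -0.985, -0.001], [0.003, 0.002, -1.0]]
force: [-0.1, 1.0, -0.4]
grip_width: 0.0853
gripper_force: 0.0
t23.93 pos [ 0.4064 -0.313   0.2574] F [-0.1  1.  -0.4] w0.0853
0.444,-0.117,0.2,-80 -> [ 0.0709 -0.1866  0.0573] spin 0.0
0.444,-0.117,0.098,-80 -> [ 0.0706 -0.1867  0.1593] spin 0.0
```

```bash
python3 -m creep '[[0.071,-0.187,0.03,0,0],[0.071,-0.187,0.057,0,0],[0.071,-0.187,0.057,0,0],[0.071,-0.187,0.057,0,0],[0.071,-0.187,0.057,0,0],[0.071,-0.187,0.057,0,0],[0.071,-0.187,0.09,0,0],[0.071,-0.187,0.13,0,0],[0.071,-0.187,0.155,0,0],[0.071,-0.187,0.159,0,0],[0.071,-0.187,0.159,0,0]]'; python3 plan.py 0.444,-0.117,0.098,-80; python3 look.py c5 340 460 140 290 160 330 60 260
```

```text
time: 25.3
ee_pos: [0.4436, -0.1175, 0.0979]
ee_rot: [[0.985, 0.171, 0.001], [0.171, -0.985, -0.001], [0.001, 0.001, -1.0]]
force: [-0.5, 0.2, 0.3]
grip_width: 0.0871
gripper_force: 0.0
t25.30 pos [ 0.4436 -0.1175  0.0979] F [-0.5  0.2  0.3] w0.0871
0.444,-0.117,0.098,-80 -> [ 0.0005 -0.0004 -0.0001] spin -0.1
```

View pics/c5.png

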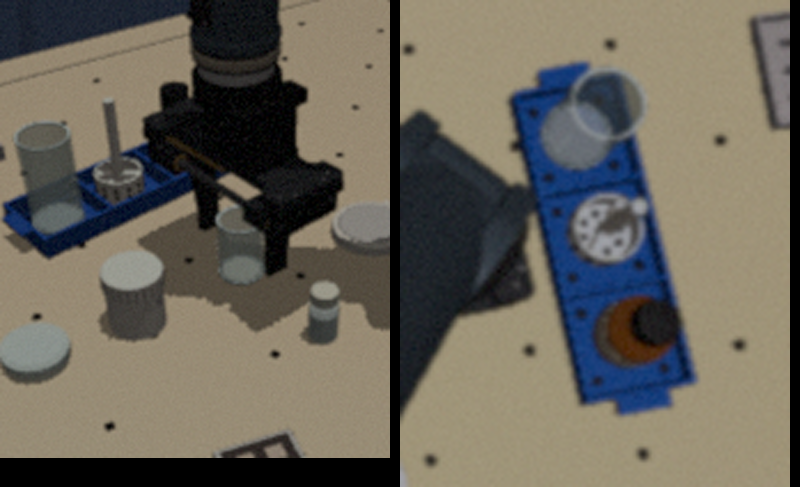

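The bottle (638,330) stands in its compartment, and the small beaker (241,245) is between the fingers. Closing and lifting.

```bash
python3 -m creep '[[0,0,0,0,1],[0,0,0,0,1],[0,0,0,0,1],[0,0,0,0,1],[0,0,0,0,1],[0,0,0,0,1],[0,0,-0.015,0,1],[0,0,-0.04,0,1],[0,0,-0.07,0,1],[0,0,-0.1,0,1],[0,0,-0.12,0,1],[0,0,-0.12,0,1]]' 15; python3 plan.py 0.503,0.2866,0.218,-80
```

```text
time: 26.9
ee_pos: [0.444, -0.1163, 0.2189]
ee_rot: [[0.985, 0.174, 0.004], [0.174, -0.985, 0.001], [0.004, -0.0, -1.0]]
force: [-0.4, -0.0, -0.9]
grip_width: 0.043
gripper_force: 15.0
t26.90 pos [ 0.444  -0.1163  0.2189] F [-0.4 -0.  -0.9] w0.0430
0.503,0.2866,0.218,-80 -> [ 0.128  -0.3866  0.0014] spin -0.0
```

```bash
python3 -m creep '[[0.006,-0.018,0,0,1],[0.019,-0.056,0,0,1],[0.032,-0.098,0,0,1],[0.048,-0.145,0,0,1],[0.064,-0.193,0,0,1],[0.08,-0.242,0,0,1],[0.095,-0.288,0,0,1],[0.109,-0.33,0,0,1],[0.12,-0.362,0,0,1],[0.126,-0.38,0,0,1],[0.128,-0.387,0,0,1],[0.128,-0.387,0,0,1]]'; python3 plan.py 0.503,0.2866,0.104,-80;python3 look.py c6 120 220 160 290 290 470 130 330
```

```text
time: 28.4
ee_pos: [0.5022, 0.2862, 0.217]
ee_rot: [[0.985, 0.172, -0.001], [0.172, -0.985, -0.001], [-0.001, 0.001, -1.0]]
force: [0.5, 0.7, -0.3]
grip_width: 0.043
gripper_force: 15.0
t28.40 pos [0.5022 0.2862 0.217 ] F [ 0.5  0.7 -0.3] w0.0430
0.503,0.2866,0.104,-80 -> [ 0.001  -0.0003  0.113 ] spin -0.1
```

View pics/c6.png

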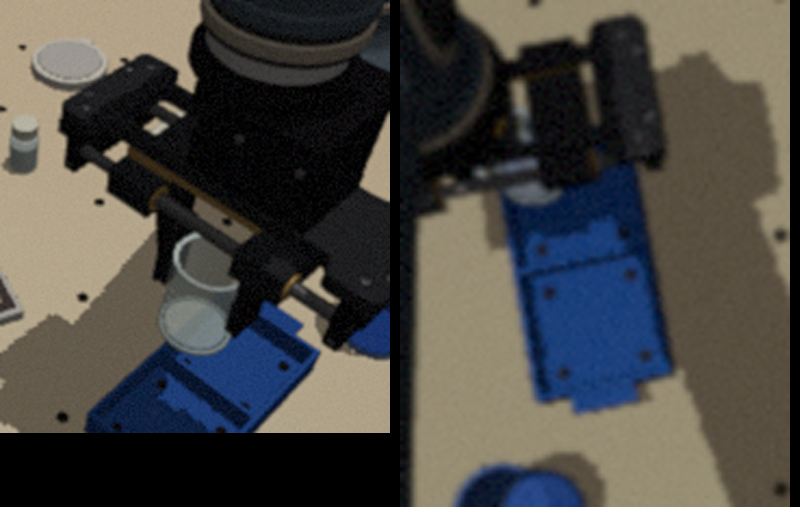

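The small beaker at (200,290) hangs upright over the far compartment of carrier2. Lowering. I have one picture left, and I'll save it for the end.

```bash
python3 -m creep '[[0.001,0,0.02,0,1],[0.001,0,0.05,0,1],[0.001,0,0.08,0,1],[0.001,0,0.1,0,1],[0.001,0,0.108,0,1],[0.001,0,0.111,0,1],[0.001,0,0.1125,0,1],[0.001,0,0.113,0,1],[0.001,0,0.1135,0,1],[0.001,0,0.1135,0,1]]'; python3 plan.py
```

```text
time: 29.75
ee_pos: [0.5032, 0.2875, 0.104]
ee_rot: [[0.985, 0.174, 0.0], [0.174, -0.985, 0.0], [0.0, -0.0, -1.0]]
force: [-0.5, -0.6, -0.2]
grip_width: 0.0435
gripper_force: 15.0
t29.75 pos [0.5032 0.2875 0.104 ] F [-0.5 -0.6 -0.2] w0.0435
```

```bash
python3 -m creep '[[0,0,0.0005,0,1],[0,0,0.001,0,1],[0,0,0.001,0,1],[0,0,0.001,0,1]]'; python3 plan.py
```

```text
time: 30.25
ee_pos: [0.5032, 0.2874, 0.1027]
ee_rot: [[0.985, 0.173, -0.0], [0.173, -0.985, 0.0], [-0.0, -0.0, -1.0]]
force: [0.3, -0.3, -0.8]
grip_width: 0.0431
gripper_force: 15.0
t30.25 pos [0.5032 0.2874 0.1027] F [ 0.3 -0.3 -0.8] w0.0431
```

```bash
python3 -m creep '[[0,0,0.0005,0,1],[0,0,0.0008,0,1],[0,0,0.0008,0,1],[0,0,0.0008,0,1]]'; python3 plan.py
```

```text
time: 30.75
ee_pos: [0.5033, 0.2874, 0.1022]
ee_rot: [[0.985, 0.173, 0.0], [0.173, -0.985, 0.0], [0.0, -0.0, -1.0]]
force: [-1.5, -0.4, 4.2]
grip_width: 0.0434
gripper_force: 15.0
t30.75 pos [0.5033 0.2874 0.1022] F [-1.5 -0.4  4.2] w0.0434
```

```bash
python3 -m creep '[[0,0,0,0,0.2],[0,0,0,0,0.2],[0,0,0,0,0.2],[0,0,0,0,0.2],[0,0,-0.02,0,0.1],[0,0,-0.06,0,0],[0,0,-0.1,0,0],[0,0,-0.12,0,0],[0,0,-0.12,0,0]]' 25; python3 plan.py 0.561,-0.105,0.2,-80 0.561,-0.105,0.103,-80
```

```text
time: 31.88
ee_pos: [0.5037, 0.2877, 0.2235]
ee_rot: [[0.985, 0.174, 0.002], [0.174, -0.985, 0.002], [0.003, -0.002, -1.0]]
force: [0.4, -0.3, -0.4]
grip_width: 0.0869
gripper_force: 0.0
t31.88 pos [0.5037 0.2877 0.2235] F [ 0.4 -0.3 -0.4] w0.0869
0.561,-0.105,0.2,-80 -> [-0.0118  0.3967  0.0227] spin -0.0
0.561,-0.105,0.103,-80 -> [-0.0121  0.3969  0.1197] spin -0.0
```

```bash
python3 -m creep '[[-0.012,0.397,0.022,0,0],[-0.012,0.397,0.022,0,0],[-0.012,0.397,0.022,0,0],[-0.012,0.397,0.022,0,0],[-0.012,0.397,0.022,0,0],[-0.012,0.397,0.022,0,0],[-0.012,0.397,0.022,0,0],[-0.012,0.397,0.022,0,0],[-0.012,0.397,0.022,0,0]]'; python3 plan.py 0.561,-0.105,0.103,-80; python3 - <<'E'
from h import *
s=robot.observe();w=imaging.camera('wrist');T=np.linalg.inv(w['tool_from_camera'])
p=np.array(s['ee_pos']);R=np.array(s['ee_rot']);im=w['img'].astype(int)
# whiteness of lid: compare predicted lid circle with thresholded blob near it
P=circ(.561,-.105,.062,.028);q=((P-p)@R)@T[:3,:3].T+T[:3,3];uv=np.c_[w['fx']*q[:,0]/q[:,2]+w['cx'],w['fy']*q[:,1]/q[:,2]+w['cy']]
print('pred',uv.min(0),uv.max(0))
m=((im.min(2)>100)&(im.max(2)-im.min(2)<40)).astype(np.uint8)
n,l,st,ce=cv2.connectedComponentsWithStats(m)
for i in range(1,n):
    if st[i,4]>400: print(st[i],ce[i])
E
```

```text
time: 33.0
ee_pos: [0.5597, -0.1039, 0.1988]
ee_rot: [[0.985, 0.175, -0.002], [0.175, -0.985, 0.001], [-0.002, -0.002, -1.0]]
force: [-0.8, -0.1, -1.0]
grip_width: 0.0871
gripper_force: 0.0
t33.00 pos [ 0.5597 -0.1039  0.1988] F [-0.8 -0.1 -1. ] w0.0871
0.561,-0.105,0.103,-80 -> [0.0013 0.0014 0.0958] spin 0.1
pred [242.77244663 180.85357508] [322.46407692 256.90892395]
[     0      0    560    279 104810] [263.55346818 107.48251121]
[ 462  208   53   42 1854] [488.38295577 229.91531823]
[ 241  312  165   45 3885] [324.19099099 328.02059202]
```

```bash
python3 -m creep '[[0.001,0.001,0.03,0,0],[0.001,0.001,0.06,0,0],[0.001,0.001,0.085,0,0],[0.001,0.001,0.096,0,0],[0.001,0.001,0.096,0,0],[0.001,0.001,0.096,0,0]]'; python3 plan.py
```

```text
time: 33.8
ee_pos: [0.562, -0.1063, 0.1048]
ee_rot: [[0.985, 0.174, 0.002], [0.174, -0.985, -0.0], [0.002, 0.0, -1.0]]
force: [0.8, -1.0, -0.3]
grip_width: 0.087
gripper_force: 0.0
t33.80 pos [ 0.562  -0.1063  0.1048] F [ 0.8 -1.  -0.3] w0.0870
```

```bash
python3 -m creep '[[0,0,0.001,0,1],[0,0,0.001,0,1],[0,0,0.001,0,1],[0,0,0.001,0,1],[0,0,0.001,0,1],[0,0,-0.015,0,1],[0,0,-0.04,0,1],[0,0,-0.07,0,1],[0,0,-0.1,0,1],[0,0,-0.12,0,1],[0,0,-0.12,0,1]]' 30; python3 plan.py 0.425,0.272,0.223,-80
```

```text
time: 35.17
ee_pos: [0.5621, -0.1068, 0.2255]
ee_rot: [[0.985, 0.173, 0.003], [0.173, -0.985, -0.0], [0.003, 0.001, -1.0]]
force: [-0.1, -0.1, -2.1]
grip_width: 0.0553
gripper_force: 30.0
t35.17 pos [ 0.5621 -0.1068  0.2255] F [-0.1 -0.1 -2.1] w0.0553
0.425,0.272,0.223,-80 -> [-0.0693 -0.3968  0.002 ] spin -0.0
```

```bash
python3 -m creep '[[-0.003,-0.018,0,0,1],[-0.01,-0.058,0,0,1],[-0.018,-0.102,0,0,1],[-0.026,-0.15,0,0,1],[-0.035,-0.2,0,0,1],[-0.044,-0.25,0,0,1],[-0.052,-0.297,0,0,1],[-0.059,-0.339,0,0,1],[-0.065,-0.372,0,0,1],[-0.068,-0.39,0,0,1],[-0.069,-0.397,0,0,1],[-0.069,-0.397,0,0,1]]'; python3 plan.py 0.425,0.272,0.110,-80
```

```text
time: 36.67
ee_pos: [0.4249, 0.2717, 0.2237]
ee_rot: [[0.985, 0.172, -0.0], [0.172, -0.985, -0.001], [-0.0, 0.001, -1.0]]
force: [0.5, -0.9, -2.1]
grip_width: 0.0552
gripper_force: 30.0
t36.67 pos [0.4249 0.2717 0.2237] F [ 0.5 -0.9 -2.1] w0.0552
0.425,0.272,0.110,-80 -> [ 0.0002 -0.0003  0.1137] spin -0.1
```

```bash
python3 -m creep '[[0,0,0.02,0,1],[0,0,0.05,0,1],[0,0,0.08,0,1],[0,0,0.1,0,1],[0,0,0.108,0,1],[0,0,0.111,0,1],[0,0,0.1125,0,1],[0,0,0.113,0,1],[0,0,0.1135,0,1],[0,0,0.1135,0,1]]'; python3 plan.py; python3 -m creep '[[0,0,0.0005,0,1],[0,0,0.001,0,1],[0,0,0.001,0,1],[0,0,0.001,0,1]]'; python3 plan.py
```

```text
time: 37.92
ee_pos: [0.4246, 0.2727, 0.1106]
ee_rot: [[0.985, 0.174, 0.0], [0.174, -0.985, 0.0], [0.0, -0.0, -1.0]]
force: [-0.3, 0.2, -1.4]
grip_width: 0.055
gripper_force: 30.0
t37.92 pos [0.4246 0.2727 0.1106] F [-0.3  0.2 -1.4] w0.0550
time: 38.42
ee_pos: [0.4246, 0.2726, 0.1094]
ee_rot: [[0.985, 0.173, 0.0], [0.173, -0.985, 0.0], [0.0, -0.0, -1.0]]
force: [0.3, -0.3, -1.3]
grip_width: 0.0554
gripper_force: 30.0
t38.42 pos [0.4246 0.2726 0.1094] F [ 0.3 -0.3 -1.3] w0.0554
```

```bash
python3 -m creep '[[0,0,0.0005,0,1],[0,0,0.0008,0,1],[0,0,0.0008,0,1],[0,0,0.0008,0,1]]'; python3 plan.py
```

```text
time: 38.92
ee_pos: [0.4246, 0.2726, 0.1086]
ee_rot: [[0.985, 0.173, -0.0], [0.173, -0.985, 0.0], [-0.0, -0.0, -1.0]]
force: [-1.3, 0.2, -0.9]
grip_width: 0.0552
gripper_force: 30.0
t38.92 pos [0.4246 0.2726 0.1086] F [-1.3  0.2 -0.9] w0.0552
```

```bash
python3 -m creep '[[0,0,0.0005,0,1],[0,0,0.0008,0,1],[0,0,0.0008,0,1],[0,0,0.0008,0,1]]'; python3 plan.py
```

```text
time: 39.42
ee_pos: [0.4246, 0.2726, 0.108]
ee_rot: [[0.985, 0.173, 0.0], [0.173, -0.985, 0.0], [0.0, -0.0, -1.0]]
force: [-0.2, 0.0, 2.4]
grip_width: 0.0552
gripper_force: 30.0
t39.42 pos [0.4246 0.2726 0.108 ] F [-0.2  0.   2.4] w0.0552
```

Contact. Releasing, rising and retreating, then the last look.

```bash
python3 -m creep '[[0,0,0,0,0.1],[0,0,0,0,0.1],[0,0,0,0,0.1],[0,0,0,0,0.1],[0,0,-0.02,0,0],[0,0,-0.06,0,0],[0,0,-0.1,0,0],[0,0,-0.16,0,0],[0,0.04,-0.2,0,0],[0,0.1,-0.2,0,0],[0.03,0.15,-0.2,0,0],[0.05,0.2,-0.2,0,0]]'; python3 -m creep '[[0,0.05,0,0,0],[0,0.1,0,0,0],[0,0.1,0,0,0],[0,0.1,0,0,0]]'; python3 - <<'E'
from h import *
a=imaging.camera('top')['img'];b=imaging.camera('scene')['img']
f=lambda i:cv2.resize(i,(400,300*1),interpolation=cv2.INTER_CUBIC)
top=cv2.hconcat([f(a[140:290,120:320]),f(a[140:290,260:460])])
bot=cv2.hconcat([f(b[120:390,80:440]),f(b[240:390,270:470])])
cv2.imwrite('pics/end.png',cv2.vconcat([top,bot]))
E
```

```text
time: 40.92
ee_pos: [0.5094, 0.0831, 0.3083]
ee_rot: [[0.985, 0.174, 0.001], [0.174, -0.985, 0.001], [0.001, -0.001, -1.0]]
force: [-0.6, 1.1, -0.2]
grip_width: 0.087
gripper_force: 0.0
time: 41.42
ee_pos: [0.5257, -0.0138, 0.3076]
ee_rot: [[0.985, 0.173, -0.001], [0.173, -0.985, 0.001], [-0.0, -0.001, -1.0]]
force: [0.3, 0.0, 0.8]
grip_width: 0.0872
gripper_force: 0.0
```

View pics/end.png

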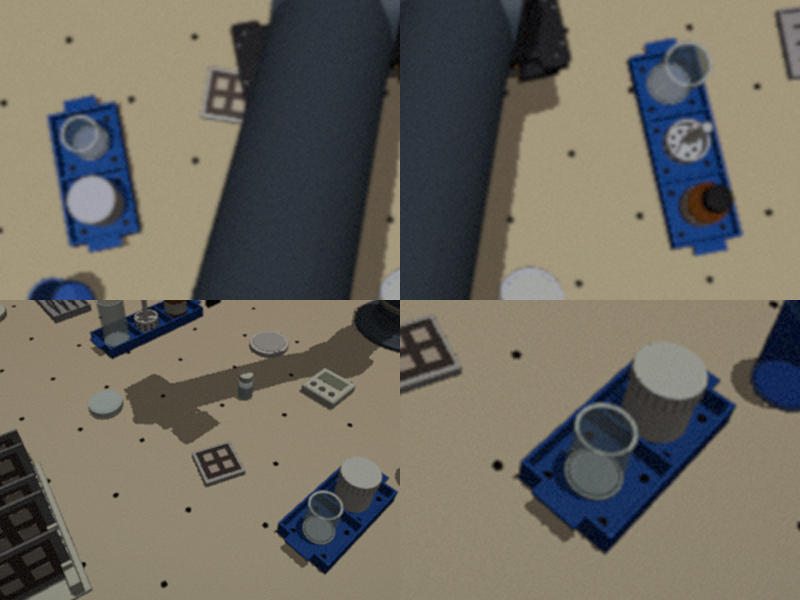

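The final picture shows the beaker, dipper and bottle upright in carrier3 at (680,75), (688,140) and (706,203), and the small beaker and jar in carrier2 at (85,135) and (92,200). The petri dish, vial and mask are where they were, and the gripper is clear of everything.

```bash
python3 -c "
from workcell import ticket; print(ticket.close_job())"
```

```text
the job is handed in; nothing more can be done
None
```

Both kits are made up and the job was handed in at about 41.5 s: tall beaker, dipping basket and bottle in the long carrier, small beaker and jar in the short one, all upright, with the Petri dish, vial and mask case untouched.

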